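# Hold the bag clip open over the recipe card

## Task

Squeeze the handles of the red spring clip that is biting the front wall of the recipe box, take it off, and bring its gaping jaws down over the middle of the top edge of the recipe card in its stand, straight along the card, with one jaw in front of the card, one behind it and the edge about 2 cm inside. I want to slip a second card in, so finish while holding the clip there, squeezed wide open and clear of the card on both sides. Be gentle: do not press on the card, shift its stand or the box, or disturb the tumbler, the salt shaker or the mug.

Things in the scene. Friction and masses are not known exactly. Their poses are not given: they have to be found in the camera images.
- clip: red plastic spring clip like a big clothes-peg, dark thumb rests, 45 mm wide (y, along its hinge), 86 mm tall, 65 g, biting the front wall of the recipe box, jaws down. Origin between the jaw tips. z up to the handles, x from near to far half (jaws open, handles are squeezed along x). Frame fixed to the near half, which turns by half of the opening. Hinge, in a steel coil 11 mm thick, 45 mm above the tips
- clip_grip (a point): midway between the handles, 74 mm above the jaw tips, 12 mm below the handles' top: squeeze here along x; z up; fixed to the near half. Handles: plates 3 mm thick, 45 mm wide, 44 mm long, in a V leaning out 0.25 rad each, outer faces 43 mm apart at the top; squeezed to the stop they are parallel, 21 mm over all. Squeeze takes about 5 N at first, 10 N fully open
- clip_tip_near (a point): lower end of the near jaw (-x of the clip), on the inner face of its black rubber pad, at the middle of its width. The pads are 14 mm tall
- clip_tip_far (a point): lower end of the far jaw (+x of the clip), on the inner face of its black rubber pad, at the middle of its width
- clip_lever (a joint): opening of the clip in rad: 0 as it bites a 4 mm wall (pads parallel, 4 mm apart), 0.5 wide open at its stop (jaw tips about 26 mm apart); the spring always pulls it shut
- recipe_box: open pale-wood box, 120 (x) by 160 (y) by 85 mm tall, walls 4 mm, 0.9 kg, loose; cards filed in its back half reach up to 112 mm. Origin: centre of its underside. The clip sits on the front wall (-x side, nearest the robot) within 35 mm of its middle; its jaws reach 18 mm down over this wall
- recipe_stand: wooden block 80 (x) by 170 (y) by 22 mm tall with a recipe card standing in its slot, loose on the worktop, about 0.45 kg in all. Origin: centre of its underside. A wall cabinet hangs over the back of the worktop (from about x = 0.6 m on, 0.46 m up): keep the wrist clear of it
- card_top (a point): middle of the top edge of the recipe card, 122 mm above the worktop. The card is stiff, upright, 2.5 mm thick (along x), 150 mm wide (along y); x is square to the card, z up
- tumbler: clear glass tumbler, 81 mm across, 91 mm tall, behind the work, origin at the centre of its underside; leave it alone
- salt_shaker: small salt shaker with a grey top, 44 mm across, 90 mm tall, behind the work, origin at the centre of its underside; leave it alone
- mug: mug, dark grey above and white below, 90 mm across, 107 mm tall, at the right, origin at its underside; leave it alone
Things that resemble listed ones, but are neither listed nor needed, are in the scene too. Leave any purple look-alike of the recipe_stand alone.

How it is judged:
By the outcome, as a careful person would: the job done as asked, in the order asked, and still so for the second after the job is handed in, while the arm keeps its last pose, push and grip.
It also fails if it takes over 45 s, if anything falls off the work surface, if the arm or the gripper's body presses on something with over 40 N, if the wrist force passes 120 N, or if a joint passes its speed limit or range.

## Robot

A 6-joint arm with a two-finger parallel gripper is mounted at the origin on a cart in front of the work surface, level with it; the furniture and walls round the work are solid. World frame = base frame: x ahead of the robot, y to its left, z up, the work surface at z = 0. Lengths are in mm, angles in rad, forces in N, time in s.
With the tool pointing down it reaches from about 350 to 975 mm from the base axis. Payload 7.1 kg.
Tool frame: the origin (TCP) lies at the very end of the fingers, on their centre line; the grasp point (between the pads) lies 19 mm behind it; z points along the fingers, y is the line along which they close (so a half turn about z gives the same grasp; the last joint's range is limited). The gripper opens to 88 mm and grips with 3 to 60 N. Pads are 20 mm wide; open, the fingers measure 115 mm over their backs; the gripper's body (75 mm by 178 mm) begins 61 mm behind the grasp point.
Start: joints at [-1.127, 0.423, 1.63, -0, 1.089, -0.019], TCP at [279.048, -559.228, 193.975] pointing down, gripper open.
Joint ranges: [-3, 3], [-0.9, 2.11], [0.09, 2.58], [-1.31, 4.45], [0.11, 2.69], [-2.54, 2.54]. Speed limits (rad/s): [2.39, 2.39, 3.01, 3.14, 3.14, 3.14].

## Interface

Orientations are given as a rotation vector (axis times angle).
In Python, from workcell import sensors, imaging, close_job gives the robot as it stands. The module is installed in compiled form; this text tells all that it offers.
- The arm moves only by the tool servo_tool, never from a script. Its argument "steps" is a list of rows, each a list of 3 entries, a list of its own where there are three numbers: the shift along the world's x, y, z in m, then the turn, a rotation vector about the world's x, y, z in degrees, then the opening, from -1 (shut) to 1 (fully open). A call has exactly 8 rows; each row shifts and turns the commanded pose from where the row before left it; what a row does not reach is not made up. A row lasts 1/12 s, in which the tool goes at most 41.7 mm and 7.16 degrees, less where a joint would pass 70% of its speed; a pose out of reach is approached as far as the arm can. A call is refused whole if a number of a shift passes 0.0417 or a number of a turn 7.16, either way. A call with a gripper value outside its range is refused whole. The fingers move at their own pace and stop on an object; the grip force is fixed at half the most. Time passes only in rows, so rows that do not move let the fingers close, or fill a call up. It gives the time, the measured TCP pose, the force, the opening and the grip force at its end, in the units of the state.
- sensors.get_obs(): the state, without advancing time (a new reading comes with each control period).
- imaging.get_image(name): name is "scene" or "top"; returns a dict with "color" (384x512x3 uint8, blue, green, red), "range_z" (384x512 float32, mm along the optical axis (not along the pixel's ray), 0 where there is no reading), "vertical_fov" (degrees; the focal length in pixels is half the picture's height over the tangent of half this angle, whatever the lens; pixels are square), "cx", "cy" (the principal point, pixels), "rvec" (rotation vector, rad) and "tvec" (3), from world to camera coordinates, as OpenCV has them. Camera axes: x right, y down, z forward; pixel columns grow to the right and rows downward; lengths in mm; the calibration is good to about 2 mm. A picture is of the moment at which its call begins.
- close_job(): hands the job in; it is judged then, once.
The state is a dict: "t": time; "qpos": joint angles; "qvel": joint speeds; "joint_torque": joint torques, N m; "ee_pos": TCP position; "orientation": TCP orientation; "ft_force": force on the tool from outside, world axes, zero at the start; "moment": the same for the moment, N m; "width": finger opening in mm; "grasp_force": force on a finger pad.
Only numpy, scipy, OpenCV 4.12 (cv2) and the standard library are available. Lean on these libraries where they do the work, as an engineer would, in place of code of your own. Each camera call takes 0.05 s, during which the arm holds its last target. There are 200 camera calls.

## Working session

There is one attempt and no reset: what is moved stays moved. The work goes in short steps, Python scripts to look and compute and a tool call to move; the robot and the scene stay as the last step left them, time stands still between calls to the robot, and variables do not carry over. Pictures are saved under pics/ and viewed, at most 10 in all, crops included, and the job is handed in when it is done.

Besides the shell and the picture viewer there is one more tool, called in YAML: its name, and indented under it one key for each argument. servo_tool: Moves the arm, as the interface text tells. Its arguments: {"type":"object","properties":{"steps":{"type":"array"}},"required":["steps"]}

```bash
mkdir -p pics; cat > h.py <<'E'
import numpy as np, cv2
from workcell import sensors, imaging, close_job
def get(n):
    d=imaging.get_image(n); d['f']=d['color'].shape[0]/2/np.tan(np.radians(d['vertical_fov'])/2)
    d['R']=cv2.Rodrigues(np.array(d['rvec'],float))[0]; d['t']=np.array(d['tvec'],float).ravel(); return d
def cloud(d):
    z=d['range_z'].astype(float); v,u=np.mgrid[:z.shape[0],:z.shape[1]]
    p=np.dstack([(u-d['cx'])/d['f']*z,(v-d['cy'])/d['f']*z,z]); w=(p-d['t'])@d['R']; w[z<=0]=np.nan; return w
def ray(d,u,v,z):
    c=-d['R'].T@d['t']; r=d['R'].T@np.array([(u-d['cx'])/d['f'],(v-d['cy'])/d['f'],1]); return c+r*(z-c[2])/r[2]
E
python3 - <<'E'
from h import *
for n in('scene','top'):
    d=get(n); cv2.imwrite(f'pics/{n}0.png',d['color']); print(n,d['f'],d['cx'],d['cy'],-d['R'].T@d['t'])
    print(d['R'].round(2).tolist())
s=sensors.get_obs(); print({k:np.round(v,3) for k,v in s.items()})
E
```

```text
scene 446.46073825278137 251.32269036605194 195.4858210377876 [-376.52789807  386.28873472  862.1533986 ]
[[-0.48, -0.88, 0.01], [-0.52, 0.27, -0.81], [0.71, -0.39, -0.59]]
top 409.51009553103995 260.3535621990112 187.48237700424437 [ 311.31144265 -121.22994677 1186.98632019]
[[-0.02, -1.0, -0.01], [-0.97, 0.02, -0.23], [0.23, 0.0, -0.97]]
{'t': np.float64(0.1), 'qpos': array([-1.127,  0.424,  1.631, -0.   ,  1.089, -0.019]), 'qvel': array([-0.001, -0.003, -0.003, -0.001, -0.001, -0.   ]), 'joint_torque': array([ 1.0000e-03, -5.4561e+01, -2.7432e+01,  6.4000e-02,  1.9000e-02,
       -0.0000e+00]), 'ee_pos': array([ 278.819, -558.772,  193.288]), 'orientation': array([-3.057, -0.72 ,  0.   ]), 'ft_force': array([ 0.177, -0.159,  0.783]), 'moment': array([ 0.039,  0.001, -0.026]), 'grasp_force': np.float64(0.0), 'width': np.float64(87.89)}
```

View pics/scene0.png

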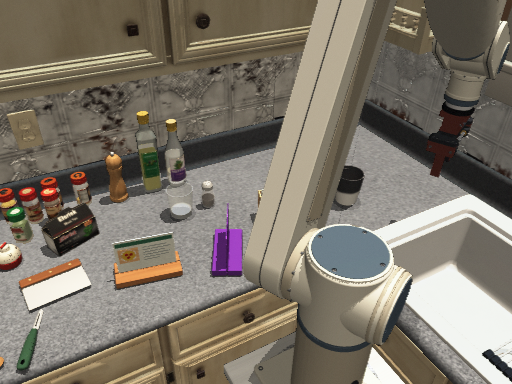

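View pics/top0.png

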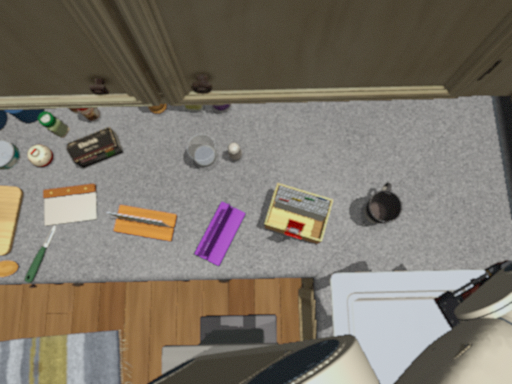

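The top view shows the box around (298,213) with the red clip at (294,229). The orange stand with the card is at (145,222), the purple look-alike at (220,233) and the mug at (383,206). In the scene view the arm hides the box, and the stand is at (147,265).

```bash
python3 - <<'E'
from h import *
d=get('top'); w=cloud(d); b=d['color']; hsv=cv2.cvtColor(b,cv2.COLOR_BGR2HSV)
big=lambda x0,x1,y0,y1:cv2.resize(b[y0:y1,x0:x1],None,fx=6,fy=6,interpolation=cv2.INTER_NEAREST)
cv2.imwrite('pics/crop.png',np.vstack([big(250,345,178,250)[:, :560],big(100,195,198,246)[:,:560]])[:720][::1] if 0 else np.hstack([big(258,335,180,246)[:, :396],big(105,171+9,200,266)[:,:400]]))
H,S,V=cv2.split(hsv)
red=((H<5)|(H>172))&(S>170)&(V>60); roi=np.zeros_like(red); roi[180:250,255:340]=1
p=w[red&roi]; print('clip red',len(p),np.nanmin(p,0),np.nanmax(p,0),np.nanmedian(p,0))
hi=red&roi&(w[...,2]>120); 
if hi.any():print('hi',w[hi].mean(0))
pix=np.argwhere(red&roi); print(pix.min(0),pix.max(0))
# box rim: z 80-90
rim=roi&(abs(w[...,2]-85)<6); q=w[rim][:,:2].astype(np.float32); print('rim',cv2.minAreaRect(q),len(q))
al=roi&(w[...,2]>15); q=w[al][:,:2].astype(np.float32); print('box all',cv2.minAreaRect(q),np.nanmax(w[al],0))
# stand
roi2=np.zeros_like(red); roi2[195:250,100:190]=1
bl=roi2&(w[...,2]>14)&(w[...,2]<32); q=w[bl][:,:2].astype(np.float32); print('stand',cv2.minAreaRect(q),len(q))
org=roi2&(H>5)&(H<20)&(S>150); c,r,a=None,None,None
qq=np.argwhere(org); q=np.array([ray(d,u,v,22)[:2] for v,u in qq],np.float32);print('stand ray',cv2.minAreaRect(q))
cd=roi2&(w[...,2]>60); q=w[cd]; print('card',len(q),np.nanmin(q,0),np.nanmax(q,0),cv2.minAreaRect(q[:,:2].astype(np.float32)))
s=get('scene'); ws=cloud(s); r3=np.zeros_like(red); r3[225:295,105:190]=1
cd=r3&(ws[...,2]>50)&(ws[...,2]<130); q=ws[cd]; m=q.mean(0); print('scene card',len(q),m,np.percentile(q,[1,99],0)); 
from numpy.linalg import svd
u_,s_,vt=svd(q-m,full_matrices=False); print(vt[2],s_/len(q)**.5)
top=q[q[:,2]>115]; print(top.mean(0),np.polyfit(top[:,1],top[:,0],1))
E
```

```text
clip red 128 [ 421.59145215 -225.59544819   -1.98096869] [ 466.99575738 -180.70226076  155.3268256 ] [ 454.7236348  -205.67366514  133.05710715]
hi [ 447.81873467 -205.28876884  137.95192285]
[221 284] [238 302]
rim ((501.7226257324219, -224.23583984375), (159.87249755859375, 120.97659301757812), 71.17213439941406) 685
box all ((493.00592041015625, -221.26370239257812), (159.87249755859375, 139.39549255371094), 71.17213439941406) [ 582.98938531 -131.39273395  155.67456273]
stand ((492.052490234375, 213.54859924316406), (171.25094604492188, 79.59518432617188), 78.68421936035156) 1405
stand ray ((490.3779296875, 211.8416748046875), (166.4848175048828, 75.71888732910156), 78.802734375)
card 189 [476.5054008  139.83531715  60.49036607] [506.28284826 288.06080762 126.5860874 ] ((491.6134033203125, 213.9422149658203), (150.90573120117188, 3.389346122741699), 78.9951171875)
scene card 1318 [488.37537459 215.63219517  87.53852987] [[472.9569083  142.412458    50.85984847]
 [503.85718002 286.45119015 122.08629313]]
[ 0.98127938 -0.19257549 -0.00233552] [43.29585774 21.05696505  1.65255635]
[488.86610755 216.84041047 119.04374117] [1.98757398e-01 4.45767472e+02]
```

View pics/crop.png

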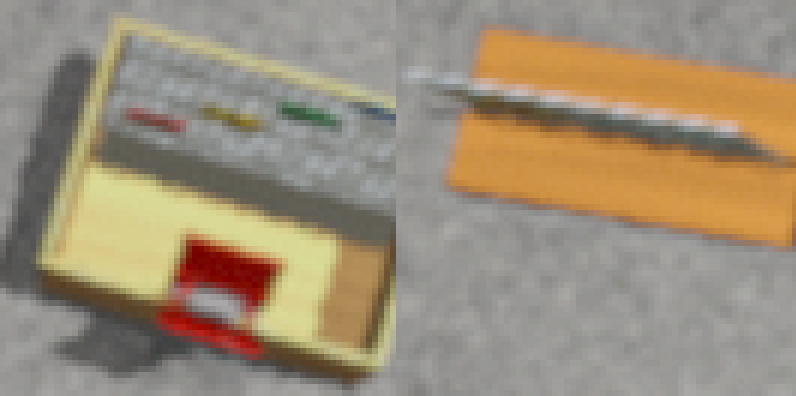

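```bash
python3 - <<'E'
from h import *
d=get('top'); w=cloud(d); H,S,V=cv2.split(cv2.cvtColor(d['color'],cv2.COLOR_BGR2HSV))
red=((H<8)|(H>170))&(S>150)&(V>50); red[:222]=0; red[:,:275]=0; red[242:]=0; red[:,310:]=0
th=np.radians(-18.83); X=np.array([np.cos(th),np.sin(th)]); Y=np.array([-X[1],X[0]]); C=np.array([501.7,-224.2])
for v in range(218,241): 
    us=np.where(red[v])[0]
    if len(us): 
        p=w[v,us]; l=(p[:,:2]-C); print(v,us.min(),us.max(),(l@X).round()[[0,len(us)//2,-1]],(l@Y).round(1)[[0,-1]],p[:,2].round()[[0,len(us)//2,-1]])
m=np.zeros(red.shape,bool); m[180:235,355:405]=1
p=w[m&(w[...,2]>60)]; print('mug',np.median(p,0),p.min(0),p.max(0))
wall=np.zeros(red.shape,bool);wall[180:250,255:340]=1
p=w[wall&(abs(w[...,2]-85)<5)]; l=(p[:,:2]-C)@X; k=l<-48; print('front wall',np.percentile(l[k],[2,50,98]))
E
```

```text
222 289 297 [-44. -42. -41.] [17.8 -1.3] [134. 140. 151.]
223 289 301 [-45. -42. -40.] [ 16.9 -11.9] [127. 138. 149.]
224 288 303 [-47. -43. -40.] [ 18.5 -17.6] [119. 133. 146.]
225 288 302 [-49. -45. -43.] [ 17.7 -16.1] [113. 125. 141.]
226 288 302 [-51. -47. -44.] [ 16.8 -17.3] [107. 119. 132.]
227 289 301 [-54. -49. -46.] [ 13.7 -15.7] [117. 123. 129.]
228 297 301 [-49. -49. -48.] [ -7.2 -16.7] [112. 118. 123.]
229 299 301 [-52. -50. -49.] [-12.6 -17.8] [120. 116. 115.]
230 287 300 [-64. -54. -51.] [ 16.5 -16.5] [120. 121. 106.]
231 285 288 [-68. -65. -60.] [20.8 12.6] [120. 114.  85.]
232 285 289 [-73. -69. -67.] [20.3 10. ] [141. 126. 117.]
233 284 292 [-61. -73. -66.] [20.4  1.6] [ 22. 142. 113.]
234 285 295 [-59. -75. -67.] [16.4 -6.4] [ -7. 150. 118.]
235 287 298 [-60. -75. -67.] [ 10.1 -14.7] [ -4. 150. 115.]
236 291 300 [-59. -75. -69.] [ -1.8 -19.8] [ -3. 150. 127.]
237 294 301 [-60. -77. -73.] [-10.7 -22.4] [  2. 153. 138.]
238 298 301 [-78. -78. -77.] [-15.4 -22.3] [146. 152. 152.]
mug [ 518.36397317 -471.98894459   94.14423232] [ 463.10047655 -500.13761977   60.09207422] [ 580.62338818 -409.82608513  112.85237513]
front wall [-60.23881345 -57.94017853 -49.91582777]
```

servo_tool:
  steps:
    - [[0, 0.03, 0.02], [0, 0, 0], 0.4]
    - [[0.01, 0.035, 0], [0, 0, 7], 0.4]
    - [[0.01, 0.035, 0], [0, 0, 7], 0.4]
    - [[0.01, 0.035, 0], [0, 0, 7], 0.4]
    - [[0.01, 0.035, 0], [0, 0, 7], 0.4]
    - [[0.01, 0.035, 0], [0, 0, 7], 0.4]
    - [[0.01, 0.035, 0], [0, 0, 7], 0.4]
    - [[0, 0, 0], [0, 0, 0], 0.4]

```text
t: 0.92
ee_pos: [339.2, -314.1, 213.7]
orientation: [-2.586, -1.779, -0.001]
ft_force: [-0.6, 0.4, -0.0]
width: 61.6
grasp_force: 0.0
```

servo_tool:
  steps:
    - [[0.027, 0.027, 0], [0, 0, 2.1], 0.4]
    - [[0.027, 0.027, 0], [0, 0, 0], 0.4]
    - [[0.027, 0.027, 0], [0, 0, 0], 0.4]
    - [[0.0265, 0.0276, 0], [0, 0, 0], 0.4]
    - [[0, 0, 0], [0, 0, 0], 0.4]
    - [[0, 0, 0], [0, 0, 0], 0.4]
    - [[0, 0, 0], [0, 0, 0], 0.4]
    - [[0, 0, 0], [0, 0, 0], 0.4]

```text
t: 1.58
ee_pos: [445.8, -211.4, 213.9]
orientation: [-2.565, -1.814, 0.001]
ft_force: [-0.1, -0.2, 0.1]
width: 61.4
grasp_force: 0.0
```

```bash
python3 - <<'E'
from h import *
s=sensors.get_obs(); print(s['ee_pos'],s['orientation'],np.degrees(2*np.arctan2(s['orientation'][1],s['orientation'][0]))%360)
a=[get(n)['color'] for n in('top','scene')]
cv2.imwrite('pics/a.png',np.hstack([cv2.resize(a[0][170:260,245:345],None,fx=4,fy=4),cv2.resize(a[1][130:220,240:340],None,fx=4,fy=4)]))
E
```

```text
[ 445.75297181 -211.43505261  213.8571069 ] [-2.56468226e+00 -1.81394207e+00  7.85048092e-04] 70.54182061404657
```

View pics/a.png

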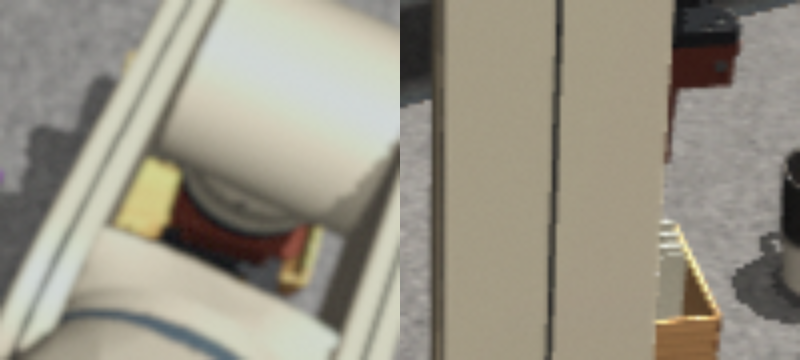

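In both views the arm hides the clip, so I'll go by the measured position.

servo_tool:
  steps:
    - [[0.0008, 0.0055, 0], [0, 0, 0.6], 0.4]
    - [[0, 0, -0.02], [0, 0, 0], 0.4]
    - [[0, 0, -0.02], [0, 0, 0], 0.4]
    - [[0, 0, -0.015], [0, 0, 0], 0.4]
    - [[0, 0, 0], [0, 0, 0], 0.4]
    - [[0, 0, 0], [0, 0, 0], 0.4]
    - [[0, 0, 0], [0, 0, 0], 0.4]
    - [[0, 0, 0], [0, 0, 0], 0.4]

```text
t: 2.35
ee_pos: [448.0, -205.6, 160.1]
orientation: [2.553, 1.828, 0.001]
ft_force: [0.3, -0.0, -0.7]
width: 61.5
grasp_force: 0.0
```

servo_tool:
  steps:
    - [[-0.0012, -0.0003, -0.01], [0, 0, 0], 0.4]
    - [[0, 0, -0.01], [0, 0, 0], 0.4]
    - [[0, 0, -0.01], [0, 0, 0], 0.4]
    - [[0, 0, -0.0083], [0, 0, 0], 0.4]
    - [[0, 0, 0], [0, 0, 0], 0.4]
    - [[0, 0, 0], [0, 0, 0], 0.4]
    - [[0, 0, 0], [0, 0, 0], 0.4]
    - [[0, 0, 0], [0, 0, 0], 0.4]

```text
t: 3.02
ee_pos: [446.4, -205.6, 120.9]
orientation: [2.554, 1.829, 0.0]
ft_force: [0.1, 0.5, 0.1]
width: 61.5
grasp_force: 0.0
```

servo_tool:
  steps:
    - [[0, 0, 0], [0, 0, 0], 0.1]
    - [[0, 0, 0], [0, 0, 0], 0.05]
    - [[0, 0, 0], [0, 0, 0], 0]
    - [[0, 0, 0], [0, 0, 0], -0.03]
    - [[0, 0, 0], [0, 0, 0], -0.06]
    - [[0, 0, 0], [0, 0, 0], -0.08]
    - [[0, 0, 0], [0, 0, 0], -0.1]
    - [[0, 0, 0], [0, 0, 0], -0.1]

```text
t: 3.68
ee_pos: [446.2, -205.4, 120.6]
orientation: [2.554, 1.829, 0.0]
ft_force: [-0.3, -0.5, 0.4]
width: 39.5
grasp_force: 4.1
```

servo_tool:
  steps:
    - [[0, 0, 0], [0, 0, 0], -0.16]
    - [[0, 0, 0], [0, 0, 0], -0.22]
    - [[0, 0, 0], [0, 0, 0], -0.28]
    - [[0, 0, 0], [0, 0, 0], -0.34]
    - [[0, 0, 0], [0, 0, 0], -0.4]
    - [[0, 0, 0], [0, 0, 0], -0.46]
    - [[0, 0, 0], [0, 0, 0], -0.52]
    - [[0, 0, 0], [0, 0, 0], -0.6]

```text
t: 4.35
ee_pos: [446.1, -205.4, 120.7]
orientation: [-2.554, -1.829, 0.0]
ft_force: [0.2, -0.0, -0.8]
width: 20.0
grasp_force: 30.0
```

servo_tool:
  steps:
    - [[0, 0, 0], [0, 0, 0], -1]
    - [[0, 0, 0], [0, 0, 0], -1]
    - [[0, 0, 0], [0, 0, 0], -1]
    - [[0, 0, 0], [0, 0, 0], -1]
    - [[0, 0, 0], [0, 0, 0], -1]
    - [[0, 0, 0], [0, 0, 0], -1]
    - [[0, 0, 0], [0, 0, 0], -1]
    - [[0, 0, 0], [0, 0, 0], -1]

```text
t: 5.02
ee_pos: [446.1, -205.4, 120.7]
orientation: [-2.554, -1.829, 0.0]
ft_force: [-0.7, 0.5, 0.1]
width: 20.0
grasp_force: 30.0
```

servo_tool:
  steps:
    - [[0, 0, 0.005], [0, 0, 0], -1]
    - [[0, 0, 0.01], [0, 0, 0], -1]
    - [[0, 0, 0.015], [0, 0, 0], -1]
    - [[0, 0, 0.02], [0, 0, 0], -1]
    - [[0, 0, 0.025], [0, 0, 0], -1]
    - [[0, 0, 0.025], [0, 0, 0], -1]
    - [[0, 0, 0.015], [0, 0, 0], -1]
    - [[0, 0, 0.005], [0, 0, 0], -1]

```text
t: 5.68
ee_pos: [447.7, -206.2, 244.3]
orientation: [2.55, 1.826, 0.004]
ft_force: [0.3, -0.2, -1.1]
width: 20.0
grasp_force: 30.0
```

servo_tool:
  steps:
    - [[0, 0.02, 0], [0, 0, 0], -1]
    - [[0, 0.03, 0], [0, 0, 0], -1]
    - [[0, 0.03, 0], [0, 0, 0], -1]
    - [[0, 0.03, 0], [0, 0, 0], -1]
    - [[0, 0.03, 0], [0, 0, 0], -1]
    - [[0, 0.03, 0], [0, 0, 0], -1]
    - [[0, 0.02, 0], [0, 0, 0], -1]
    - [[0, 0.01, 0], [0, 0, 0], -1]

```text
t: 6.35
ee_pos: [445.5, -3.4, 240.5]
orientation: [-2.552, -1.831, 0.0]
ft_force: [-0.6, -0.9, -0.7]
width: 19.9
grasp_force: 30.0
```

```bash
python3 - <<'E'
from h import *
s=sensors.get_obs(); print(s['ee_pos'],s['orientation'],s['width'])
a=[get(n)['color'] for n in('top','scene')]
cv2.imwrite('pics/b.png',np.hstack([cv2.resize(a[0][150:270,190:345],(400,310)),cv2.resize(a[1][110:265,130:330],(400,310))]))
E
```

```text
[445.52157373  -3.38813432 240.49931548] [-2.55180341e+00 -1.83121130e+00  4.33786985e-04] 19.859594076544482
```

View pics/b.png

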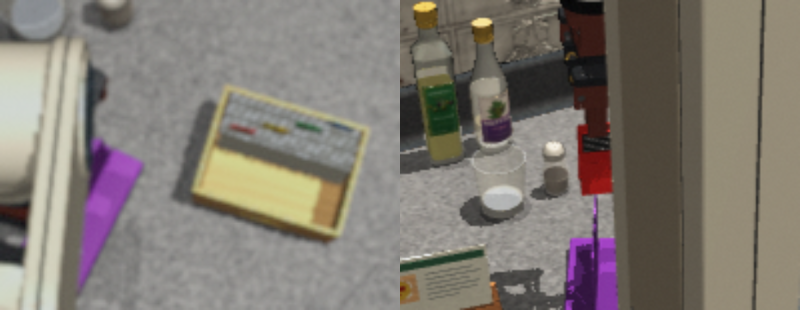

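The clip is in the gripper and off the box, which hasn't moved.

servo_tool:
  steps:
    - [[0.005, 0.02, 0], [0, 0, 0], -1]
    - [[0.008, 0.035, 0], [0, 0, 2], -1]
    - [[0.008, 0.038, 0], [0, 0, 2], -1]
    - [[0.008, 0.038, 0], [0, 0, 2], -1]
    - [[0.008, 0.038, 0], [0, 0, 1.7], -1]
    - [[0.006, 0.033, 0], [0, 0, 0], -1]
    - [[0.002, 0.014, 0], [0, 0, 0], -1]
    - [[0, 0.002, 0], [0, 0, 0], -1]

```text
t: 7.12
ee_pos: [491.9, 213.7, 240.3]
orientation: [2.424, 1.999, -0.0]
ft_force: [-0.8, -0.4, -0.4]
width: 20.3
grasp_force: 30.0
```

```bash
cat > m.py <<'E'
from h import *
import sys
s=sensors.get_obs(); print(s['ee_pos'],s['width'],s['ft_force'],'yaw',np.degrees(2*np.arctan2(s['orientation'][1],s['orientation'][0]))%360-90)
d=get('scene'); w=cloud(d); b=d['color']; H,S,V=cv2.split(cv2.cvtColor(b,cv2.COLOR_BGR2HSV))
roi=np.zeros(H.shape,bool); roi[180:300,95:200]=1
cv2.imwrite('pics/%s.png'%sys.argv[1],cv2.resize(b[140:300,70:270],(800,640))[:600])
th=np.radians(-11.1); X=np.array([np.cos(th),np.sin(th)]); Y=np.array([-X[1],X[0]]); T=np.array(s['ee_pos'])
red=((H<6)|(H>172))&(S>150)&(V>50)&(w[...,2]>90); red[:120]=0
q=w[red]; q=q[np.linalg.norm(q[:,:2]-T[:2],axis=1)<60]; q=q[q[:,2]<T[2]+45]
l=(q[:,:2]-T[:2]); print('red',len(q),'z',np.percentile(q[:,2],[1,99])-T[2],'X',np.percentile(l@X,[2,50,98]),'Y',np.percentile(l@Y,[2,98]))
low=abs(q[:,2]-(T[2]-40))<12; ll=l[low]; print('near jaw fit yaw',np.degrees(np.arctan(np.polyfit(ll[:,1],ll[:,0],1)[0])), 'X',np.median(ll@X))
c=roi&(w[...,2]>50)&(w[...,2]<118)&(S<90); q=w[c]; q=q[(abs((q[:,:2]-[490,215])@X)<12)]
l=q[:,:2]-T[:2]; print('card front rel TCP',len(q),'X',np.median(l@X),'Y',np.percentile(l@Y,[0.5,99.5]),'yaw',np.degrees(np.arctan(np.polyfit(q[:,1],q[:,0],1)[0])))
E
python3 m.py c
```

```text
[491.91356598 213.7073238  240.29185957] 20.33372338204414 [-0.78677965 -0.41654315 -0.401537  ] yaw -10.981225683006286
red 537 z [-53.63686123  43.72376105] X [-21.35888669 -13.74514005   8.75338279] Y [-21.33416919  20.73428242]
near jaw fit yaw 11.121294377314497 X -16.912941802547437
card front rel TCP 780 X -3.6432905973640297 Y [-74.0875591   74.40769404] yaw 11.248092121746362
```

View pics/c.png

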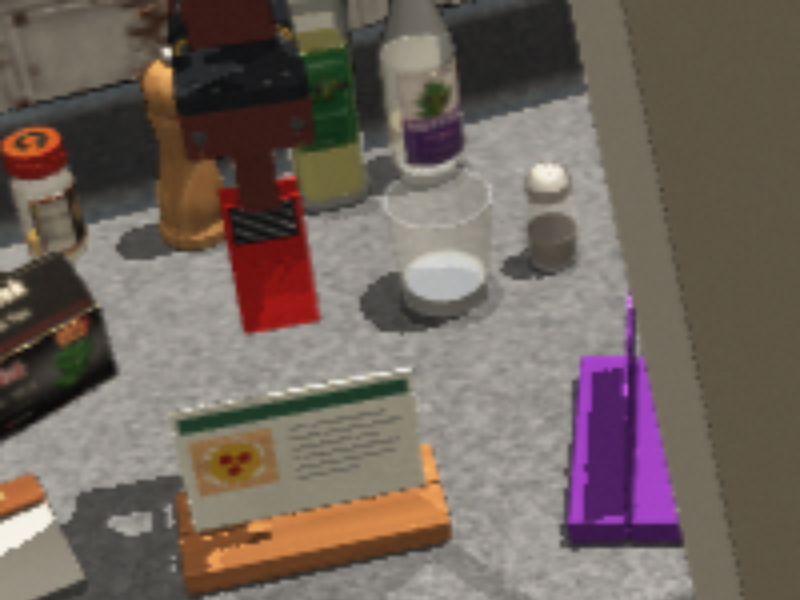

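The open clip hangs above the card at about (270,250) in the crop, with the card top edge at (295,390). They look parallel and laterally centred. Next I'll check the fore-aft offset and tilt.

```bash
cat > p.py <<'E'
from h import *
s=sensors.get_obs(); T=np.array(s['ee_pos']); th=np.radians(-11.1); X=np.array([np.cos(th),np.sin(th)]); Y=np.array([-X[1],X[0]])
for n in('scene','top'):
    d=get(n); w=cloud(d); b=d['color']; H,S,V=cv2.split(cv2.cvtColor(b,cv2.COLOR_BGR2HSV))
    red=((H<6)|(H>172))&(S>150)&(w[...,2]>90)
    q=w[red]-T; x=q[:,:2]@X; y=q[:,:2]@Y; 
    for z in range(-56,36,6):
        k=(abs(q[:,2]-z)<3)&(abs(x)<45)&(abs(y)<30)
        if k.sum()>3: print(n,z,k.sum(),np.percentile(x[k],[5,50,95]).round(1),np.percentile(y[k],[2,98]).round(1))
    c=(w[...,2]>100)&(w[...,2]<127); q=w[c]-T; x=q[:,:2]@X; k=(abs(x)<15)&(abs(q[:,:2]@Y)<80); print('card',k.sum(),np.median(x[k]),np.percentile(q[k][:,2]+T[2],98))
E
python3 p.py
```

```text
scene -56 5 [-20.5 -19.4 -19.2] [-17.4  12.5]
scene -50 46 [-22.3 -19.7 -16.4] [-20.4  19.6]
scene -44 47 [-21.1 -18.  -15.4] [-21.5  20.1]
scene -38 44 [-19.6 -16.8 -13.2] [-20.6  17.7]
scene -32 43 [-18.  -15.7 -12.3] [-21.1  20.8]
scene -26 48 [-17.8 -14.3 -11.7] [-19.6  19.5]
scene -20 41 [-14.9 -12.   -9.6] [-20.4  21. ]
scene -14 40 [-14.1 -11.7  -9. ] [-21.1  20.2]
scene -8 41 [-14.2 -11.7  -8.8] [-19.5  19.3]
scene -2 40 [-14.1 -11.5  -8.4] [-20.2  20.7]
scene 4 29 [-15.3 -12.   -9.6] [-21.4  20. ]
scene 10 6 [-12.8 -10.4  -8.5] [-15.8  21.2]
scene 16 9 [-13.  -10.8  -9.7] [-20.7  20.3]
scene 22 23 [-11.7   6.8   9.1] [-21.3  20.8]
scene 28 33 [-11.3   6.9   9.8] [-21.8  21.2]
scene 34 24 [-20.6 -18.    4.3] [-22.3  13. ]
card 437 -3.4821303250105484 122.98956403127568
top -44 13 [-16.9 -16.3 -15. ] [-23.8  14.8]
top -38 19 [-16.  -14.7 -13.2] [-22.3  16.1]
top -32 14 [-14.  -12.8  -3.9] [-17.4  13.7]
top -26 11 [-12.4 -11.5 -10.9] [-16.2  17.1]
top -20 7 [-11.6 -10.7  -9.9] [-20.5   4. ]
top -14 8 [-10.3  -9.5   0.7] [-18.9   0.2]
top -8 11 [-9.2  8.6  9.4] [-23.4  12.3]
top -2 12 [-6.5  8.5  9.2] [-22.1   4.3]
top 4 9 [-9.7  8.8  9.4] [-23.   15.4]
top 10 9 [-8.4  8.9  9.4] [-25.    3.5]
top 16 7 [-3.4  9.1  9.5] [-23.6  11. ]
top 22 5 [9.  9.3 9.6] [-14.8   4.1]
top 28 18 [ 9.4 10.4 12.4] [-21.3   5.9]
top 34 9 [-16.9   9.7  13. ] [-12.8  -0. ]
card 56 -0.49087681868804267 124.638260448619
```

servo_tool:
  steps:
    - [[-0.0016, 0.0003, 0], [0, 0, -0.2], -1]
    - [[0, 0, -0.015], [0, 0, 0], -1]
    - [[0, 0, -0.015], [0, 0, 0], -1]
    - [[0, 0, -0.015], [0, 0, 0], -1]
    - [[0, 0, -0.01], [0, 0, 0], -1]
    - [[0, 0, 0], [0, 0, 0], -1]
    - [[0, 0, 0], [0, 0, 0], -1]
    - [[0, 0, 0], [0, 0, 0], -1]

```text
t: 7.93
ee_pos: [490.1, 212.6, 186.4]
orientation: [2.429, 1.991, 0.002]
ft_force: [-0.0, 0.0, -1.0]
width: 20.2
grasp_force: 30.0
```

```bash
python3 m.py d; python3 p.py | grep -E "scene -(2|8|50)|top (16|4)|card"
```

```text
[490.08811616 212.60314384 186.44015432] 20.21660823334679 [-0.01460771  0.02748324 -0.95552613] yaw -11.3219401500657
red 487 z [-53.74275807  42.39740184] X [-21.59176561 -13.56591692   8.65067436] Y [-20.98117773  20.62591313]
near jaw fit yaw 9.528632857595179 X -16.649695449018886
card front rel TCP 769 X -2.064099414725088 Y [-72.83982505  76.1216356 ] yaw 11.157022415636195
scene -50 38 [-21.2 -19.8 -16.8] [-19.8  19.8]
scene -26 42 [-17.3 -14.4 -11.6] [-20.5  20.2]
scene -20 40 [-15.8 -12.3 -10. ] [-19.3  19.4]
scene -8 46 [-14.1 -11.8  -8.7] [-20.3  19.9]
scene -2 32 [-14.6 -11.5  -8.2] [-19.9  20.2]
card 393 -2.3412828068545877 122.81891704067138
top 4 4 [-6.6  9.   9.4] [-19.7   3.1]
top 16 4 [-9.   0.4  9.8] [-22.4   2.3]
card 50 0.4808736121754411 126.09600310424652
```

View pics/d.png

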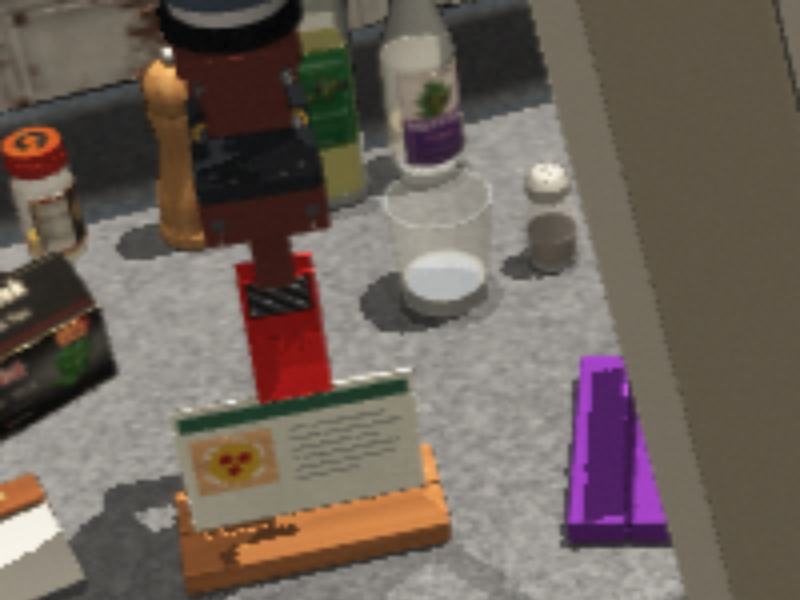

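The near jaw's lower edge at about (295,400) lies in front of the card's top edge, and the offsets agree to within 1 mm. I'll descend with a 1.8 mm lateral trim.

servo_tool:
  steps:
    - [[-0.0001, 0.0018, 0], [0, 0, 0.2], -1]
    - [[0, 0, -0.004], [0, 0, 0], -1]
    - [[0, 0, -0.006], [0, 0, 0], -1]
    - [[0, 0, -0.006], [0, 0, 0], -1]
    - [[0, 0, -0.004], [0, 0, 0], -1]
    - [[0, 0, 0], [0, 0, 0], -1]
    - [[0, 0, 0], [0, 0, 0], -1]
    - [[0, 0, 0], [0, 0, 0], -1]

```text
t: 8.75
ee_pos: [489.5, 214.7, 165.6]
orientation: [-2.426, -1.996, 0.0]
ft_force: [-0.6, -0.0, -0.6]
width: 20.2
grasp_force: 30.0
```

servo_tool:
  steps:
    - [[0, 0, -0.003], [0, 0, 0], -1]
    - [[0, 0, -0.003], [0, 0, 0], -1]
    - [[0, 0, -0.002], [0, 0, 0], -1]
    - [[0, 0, -0.001], [0, 0, 0], -1]
    - [[0, 0, 0], [0, 0, 0], -1]
    - [[0, 0, 0], [0, 0, 0], -1]
    - [[0, 0, 0], [0, 0, 0], -1]
    - [[0, 0, 0], [0, 0, 0], -1]

```text
t: 9.42
ee_pos: [489.5, 214.7, 156.8]
orientation: [2.426, 1.997, 0.0]
ft_force: [-0.2, -0.7, -1.5]
width: 20.3
grasp_force: 30.0
```

```bash
python3 m.py e; python3 p.py | grep -E "scene -|top (16|4)|card"
```

```text
[489.53611397 214.72119722 156.79445968] 20.326276890490117 [-0.16410891 -0.66306609 -1.50052294] yaw -11.083495130713843
red 477 z [-53.45821541  41.97857649] X [-21.63962419 -13.94967077   8.06077898] Y [-21.45753325  20.71145676]
near jaw fit yaw 10.715679231309691 X -17.042198437716486
card front rel TCP 652 X -1.062614227769478 Y [-74.84598724  74.00772282] yaw 11.228258421780794
scene -56 8 [-20.4 -17.6 -16.6] [-18.9  15.3]
scene -50 33 [-22.2 -19.9 -16.6] [-22.2  19.7]
scene -44 46 [-21.3 -18.  -15.2] [-20.4  21.1]
scene -38 42 [-19.9 -16.9 -13.7] [-21.2  19.8]
scene -32 45 [-18.  -14.7 -12. ] [-22.   21.3]
scene -26 39 [-16.5 -14.  -11.8] [-20.4  20.5]
scene -20 36 [-15.3 -13.   -9.9] [-21.2  17.4]
scene -14 39 [-14.6 -11.5  -8.4] [-20.8  20.8]
scene -8 33 [-14.5 -11.7  -9.5] [-19.4  16.4]
scene -2 39 [-14.8 -11.4  -8.8] [-21.1  20.4]
card 331 -1.417323528073582 126.27066983700476
top 4 5 [-8.9  9.2  9.4] [-23.    5.2]
top 16 5 [-9.2 -8.5  9.8] [-22.5  -7.8]
card 83 1.3045315398779678 125.58196939214966
```

View pics/e.png

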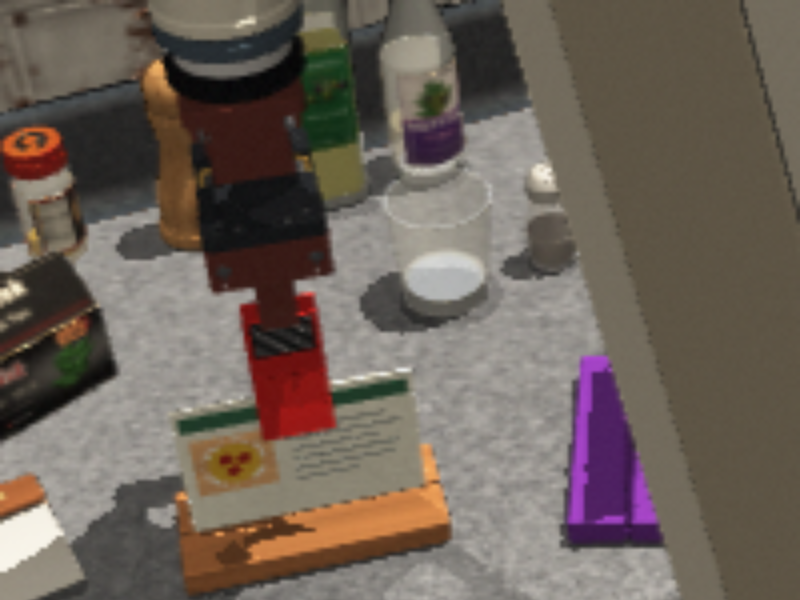

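The near jaw now sits in front of the card over the middle of its edge, with its lower end at about (298,435). The card and stand haven't moved. A final sub-millimetre trim, then I'll hand in.

servo_tool:
  steps:
    - [[0.0006, -0.0001, -0.0007], [0, 0, 0], -1]
    - [[0, 0, 0], [0, 0, 0], -1]
    - [[0, 0, 0], [0, 0, 0], -1]
    - [[0, 0, 0], [0, 0, 0], -1]
    - [[0, 0, 0], [0, 0, 0], -1]
    - [[0, 0, 0], [0, 0, 0], -1]
    - [[0, 0, 0], [0, 0, 0], -1]
    - [[0, 0, 0], [0, 0, 0], -1]

```text
t: 10.23
ee_pos: [490.0, 214.6, 155.9]
orientation: [-2.426, -1.997, 0.0]
ft_force: [-0.2, 0.3, -0.9]
width: 20.1
grasp_force: 30.0
```

```bash
python3 m.py f; python3 -c "
from h import *
print(close_job())"
```

```text
[490.03472681 214.58439513 155.94208076] 20.095713673656206 [-0.16908658  0.27034477 -0.85586463] yaw -11.082185537774194
red 481 z [-53.35296723  42.64803707] X [-21.14451379 -13.98302586   8.47013599] Y [-21.44307032  20.7565396 ]
near jaw fit yaw 10.843725408201117 X -16.973761731514216
card front rel TCP 673 X -1.7771466433887517 Y [-74.97648147  74.05627763] yaw 11.291454540824274
the job is handed in; nothing more can be done
None
```

I handed the job in at about 10 s: the clip is off the box and held squeezed fully open over the middle of the card's top edge, edge about 2 cm inside and centred between the jaws to about 1 mm by measurement (the far jaw is hidden from the cameras), with no sign of contact or of anything else having moved.

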